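Hold the long glass cell in the lamp's beam

TASK

Slide the lamp's shutter fully open; then take the longest of the three glass cells out of the rack by its two frosted long sides only, with no finger on its clear end windows, and hold it in the light path: upright and still in the air about midway between the shutter and the cardboard box, with the beam running lengthwise through the middle of both clear windows. Finish while holding it there, do not put it down or let go, and leave the two shorter cells, the tape roll, the safety glasses and the glue gun where they are.

Things in the scene. Friction and masses are not known exactly. Their poses are not given: they have to be found in the camera images.
- cell50: Longest of three upright glass cells (cuvettes) in the rack: 52.5 (x) x 12.5 (y) x 45 high, 49 with its white lid, about 45 g. Origin: centre of its underside, z up. Its two long sides (facing +y and -y, 12.5 apart) are frosted; its two ends (facing +x and -x) are clear windows, not to be touched. Stands in an 8 deep pocket with about 1 mm of play, long sides along the rack's x.
- cell50_mid (a point): Middle of the longest cell, 22.5 mm above its underside, where the beam should pass lengthwise (axes as the cell's)
- cell20: A shorter cell, 22.5 x 12.5 x 45 (49 with lid), in another pocket of the rack; leave it. Origin: centre of its underside
- cell10: The shortest cell, 12.5 x 12.5 x 45 (49 with lid), in another pocket of the rack; leave it. Origin: centre of its underside
- rack: Fixed plywood rack, 78 (x) x 190 (y) x 20 high, origin at the centre of its underside; three equal pockets 55 (x) x 15 (y), 8 deep (floor 12 above the table), in a row along y at y = -60, 0, 60; which cell stands in which pocket varies
- bench: Fixed optics bench on a plywood board 580 (x -250 to 330) x 170, rail top 22 high. Origin on the table under the middle of the open gap. Beam along +x at y 0, 85 up: from the round aluminium lamp (x -247 to -116, top 117 high), by the sliding shutter (x -110, guide top 113), over the gap to the round entry tube (x 98) of a cardboard box (x 110 to 310, y -77 to 77, top 166; phone on it to 171)
- beam_mid (a point): Point on the beam's centre line in the middle of the open gap, 85 mm above the table (axes as the bench's: x along the beam, z up)
- shutter_tab (a point): Centre of the top of the shutter's black upright tab: 10 (bench x) x 14 (bench y) x 28 high, its top 144 above the table, its foot 3 above the guide. It moves with the shutter; free room all round it above the guide
- shutter (a joint): Shutter slide in m: about 0 = closed, covering the lamp's lens; grows as the tab moves along the bench's +y; 0.036 = fully open, at the stop. Needs about 1.5 N and stays where left
- tape_roll: Roll of tape lying flat, 90 diameter, 24 high, beyond the rack; origin: centre of its underside
- glasses: Safety glasses, 115 x 142 x 45, to the right of the robot; origin between the temples, at table height
- glue_gun: Hot-glue gun lying on its side left of the rack, 36 high, about 210 x 130; origin under its barrel
Mind the look-alikes: they are no part of the job. What is shaped like the cell50 but purple is not meant.

How it is judged:
By the outcome, as a careful person would: the job done as asked, in the order asked, and still so for the second after the job is handed in, while the arm keeps its last pose, push and grip.
It also fails if it takes over 48 s, if anything falls off the work surface, if the arm or the gripper's body presses on something with over 40 N, if the wrist force passes 120 N, or if a joint passes its speed limit or range.

ROBOT

A 6-joint arm with a two-finger parallel gripper is mounted at the origin on the work surface. World frame = base frame: x ahead of the robot, y to its left, z up, the work surface at z = 0. Lengths are in m, angles in degrees, forces in N, time in s.
With the tool pointing down it reaches from about 0.4 to 0.825 m from the base axis. Payload 7 kg.
Tool frame: the origin (TCP) lies midway between the tips of the shut fingers; the grasp point (between the pads) lies 19 mm behind it; z points along the fingers, y is the line along which they close (so a half turn about z gives the same grasp; the last joint's range is limited). The gripper opens to 88 mm and grips with 3 to 60 N. Pads are 19 mm wide; open, the fingers measure 130 mm over their backs; the gripper's body (78 mm by 193 mm) begins 47 mm behind the grasp point.
Start: joints at [-54.884, 20.546, 0.682, 0, -70.136, -16.507], TCP at [0.215, -0.64, 0.227] pointing down, gripper open.
Joint ranges: [-176.03, 176.03], [-82.01, 121.73], [-58.28, 71.71], [-173.87, 95.51], [-174.79, -0.11], [-173.66, 173.66]. Speed limits (degrees/s): [136.94, 136.94, 172.46, 180, 180, 180].

INTERFACE

Orientations are given as [roll, pitch, yaw] about the fixed x, y, z axes, in that order (R = Rz(yaw) Ry(pitch) Rx(roll)).
In Python, from plant import r gives the robot as it stands.
- The arm moves only by the tool carry_out, never from a script. Its argument "deltas" is a list of rows, each a list of 3 entries, a list of its own where there are three numbers: the opening, from 0 (shut) to 1 (fully open), then the shift along the tool's x, y, z in mm, then the turn, a rotation vector about the tool's x, y, z in rad. In form: [[gripper, [tx, ty, tz], [rx, ry, rz]], ...]. A call has 1 to 12 rows; each row is the pose to reach, as a shift and turn from the pose commanded when the call began, along the tool's axes at that moment; what a row does not reach only later rows make up. A row lasts 1/10 s, in which the tool goes at most 50 mm and 8.59 degrees, less where a joint would pass 70% of its speed; a pose out of reach is approached as far as the arm can. A call with a gripper value outside its range is refused whole. The fingers move at their own pace and stop on an object; "squeeze" is the grip in N (left out, the last holds). Time passes only in rows, so rows that repeat a pose let the fingers close. It gives the time, the measured TCP pose, the force, the opening and the grip force at its end, in the units of the state.
- r.get_state(): the state, without advancing time (a new reading comes with each control period).
- r.capture(name): name is "scene" or "top" or "wrist"; returns (picture, depth): 480x640x3 uint8, red, green, blue; 480x640 float32, m along the optical axis (not along the pixel's ray), 0 where there is no reading.
- r.get_calibration(name): a dict with "fov_y" (degrees; the focal length in pixels is half the picture's height over the tangent of half this angle, whatever the lens; pixels are square), "cx", "cy" (the principal point, pixels), "distortion" ([k1, k2, p1, p2, k3] as OpenCV has them; the pictures are not rectified), "view" (4x4, takes a point from world to camera coordinates). Camera axes: x right, y down, z forward; pixel columns grow to the right and rows downward; lengths in m; the calibration is good to about 2 mm. A picture is of the moment at which its call begins: read the wrist's pose just before it. get_calibration takes no time and is no camera call; for the wrist camera it gives the pose at the moment of the call.
- r.close_job(): hands the job in; it is judged then, once.
The state is a dict: "time_s": time; "joints": joint angles; "qd": joint speeds; "joint_torque": joint torques, N m; "tcp_pos": TCP position; "eef_rot": TCP orientation; "contact_force": force on the tool from outside, world axes, zero at the start; "moment": the same for the moment, N m; "gripper_width": finger opening in m; "gripper_force": force on a finger pad.
Only numpy, scipy, OpenCV 4.12 (cv2) and the standard library are available. Lean on these libraries where they do the work, as an engineer would, in place of code of your own. Each camera call takes 0.05 s, during which the arm holds its last target. There are 200 camera calls.

## Working session

There is one attempt and no reset: what is moved stays moved. The work goes in short steps, Python scripts to look and compute and a tool call to move; the robot and the scene stay as the last step left them, time stands still between calls to the robot, and variables do not carry over. Pictures are saved under pics/ and viewed, at most 10 in all, crops included, and the job is handed in when it is done.

Besides the shell and the picture viewer there is one more tool, called after "Call:" as name(argument=value, ...) on one line, values as JSON. carry_out: Moves the arm, as the interface text tells. Its arguments: {"type":"object","properties":{"deltas":{"type":"array"},"squeeze":{"type":"number"}},"required":["deltas"]}

```bash
mkdir -p pics
cat > h.py <<'E'
import numpy as np, cv2
from plant import r
from scipy.spatial.transform import Rotation as R
def K(c):
    f=240/np.tan(np.radians(c['fov_y'])/2)
    return np.array([[f,0,c['cx']],[0,f,c['cy']],[0,0,1.]]),np.array(c['distortion'],float)
def ray(c,px):
    k,d=K(c); u=cv2.undistortPoints(np.array(px,float).reshape(-1,1,2),k,d).reshape(-1,2)
    V=np.array(c['view']); D=np.c_[u,np.ones(len(u))]@V[:3,:3]; o=-V[:3,:3].T@V[:3,3]
    return o,D
def onz(c,px,z):
    o,D=ray(c,px); return o+D*((z-o[2])/D[:,2])[:,None]
def atdepth(c,px,dep):
    o,D=ray(c,px); return o+D*np.array(dep)[:,None]
def proj(c,P):
    k,d=K(c);V=np.array(c['view']);return cv2.projectPoints(np.array(P,float).reshape(-1,3),cv2.Rodrigues(V[:3,:3])[0],V[:3,3],k,d)[0].reshape(-1,2)
E
python3 - <<'E'
from h import *
import pickle
s={}
for n in ('top','scene','wrist'):
    c=r.get_calibration(n); p,d=r.capture(n); s[n]=(c,p,d); cv2.imwrite(f'pics/{n}0.png',p[:,:,::-1])
    V=np.array(c['view']);print(n,c['fov_y'],c['distortion'],(-V[:3,:3].T@V[:3,3]).round(3),V[2,:3].round(3))
pickle.dump(s,open('s0.pkl','wb'))
print(r.get_state())
E
```

```text
top 47.39850403279019 [-0.00464174  0.          0.          0.          0.        ] [0.413 0.093 1.47 ] [ 0.057  0.016 -0.998]
scene 47.646591968350506 [-0.15656216  0.          0.          0.          0.        ] [ 1.348 -0.228  0.984] [-0.68   0.267 -0.683]
wrist 66.71838279075725 [-0.03730588  0.          0.          0.          0.        ] [ 0.144 -0.663  0.384] [ 0.262  0.089 -0.961]
{'time_s': 0.15, 'joints': array([-5.48833149e+01,  2.05839385e+01,  6.49073804e-01, -1.35501502e-02,
       -7.01343844e+01, -1.65070294e+01]), 'qd': array([-0.10165642, -0.14261921,  0.19273798,  0.02065072,  0.06355552,
        0.04984713]), 'joint_torque': array([-2.40356007e-03, -5.83274138e+01,  2.93288130e+01,  7.00135231e+00,
        8.70365475e-03, -1.15414496e-04]), 'tcp_pos': array([ 0.21528131, -0.63940264,  0.22584419]), 'eef_rot': array([ 1.79929985e+02, -7.46286412e-03, -1.61394952e+02]), 'contact_force': array([-0.62270169, -0.61710029, -0.37863823]), 'moment': array([0.00106843, 0.07200749, 0.03908471]), 'gripper_force': 0.0, 'gripper_width': 0.08751289756657524}
```

View pics/top0.png

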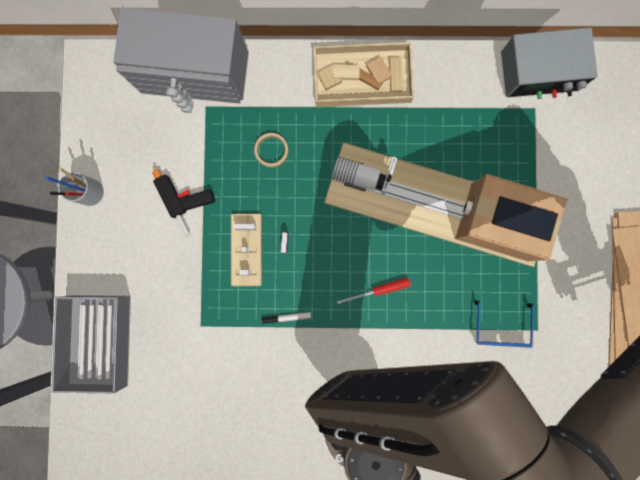

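View pics/scene0.png

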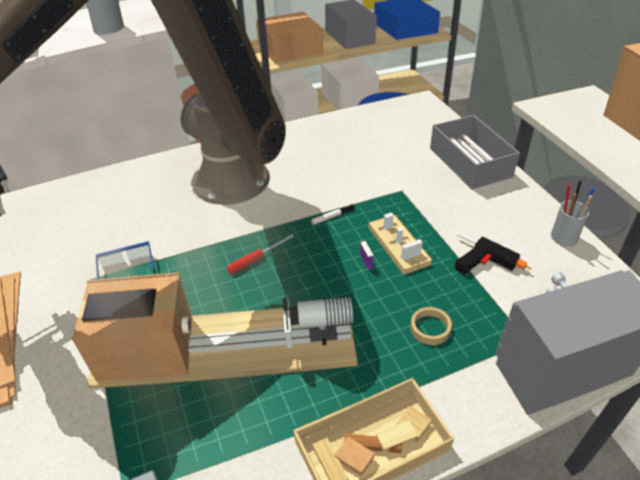

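The top view shows the rack at (246,249) with three cells at (245,225), (245,249) and (244,270). A purple look-alike stands at (284,242). The lamp is at (358,173), the shutter at (391,165) and the box at (515,217). The candidates for cell50 are those three cells plus the purple block; next I check with a close crop.

Run:
```python
from h import *
import pickle
s=pickle.load(open('s0.pkl','rb'))
c,p,d=s['top']
a=cv2.resize(p[205:295,222:302],None,fx=5,fy=5,interpolation=cv2.INTER_CUBIC)
b=cv2.resize(p[135:225,325:405],None,fx=5,fy=5,interpolation=cv2.INTER_CUBIC)
cv2.imwrite('pics/crop1.png',np.hstack([a,b])[:,:,::-1])
pts=[(234,213),(261,213),(261,285),(233,285)]
print('rack',onz(c,pts,.02).round(4))
print('bench board',onz(c,[(345,143),(326,203),(566,198),(533,265)],.01).round(3))
pts=[(245,225),(245,249),(244,270),(391,163),(284,242),(358,173),(515,217),(271,150),(175,195),(500,320)]
print(atdepth(c,pts,[d[v,u] for u,v in pts]).round(3))
```

```text
rack [[0.5615 0.3612 0.02  ]
 [0.5622 0.2889 0.02  ]
 [0.3707 0.2855 0.02  ]
 [0.3698 0.3599 0.02  ]]
bench board [[ 0.755  0.066  0.01 ]
 [ 0.592  0.116  0.01 ]
 [ 0.612 -0.525  0.01 ]
 [ 0.432 -0.435  0.01 ]]
[[ 0.526  0.324  0.06 ]
 [ 0.464  0.324  0.057]
 [ 0.41   0.324  0.066]
 [ 0.682 -0.047  0.111]
 [ 0.484  0.223  0.053]
 [ 0.655  0.035  0.115]
 [ 0.543 -0.335  0.173]
 [ 0.736  0.267  0.004]
 [ 0.606  0.517  0.035]
 [ 0.285 -0.35   0.001]]
```

View pics/crop1.png

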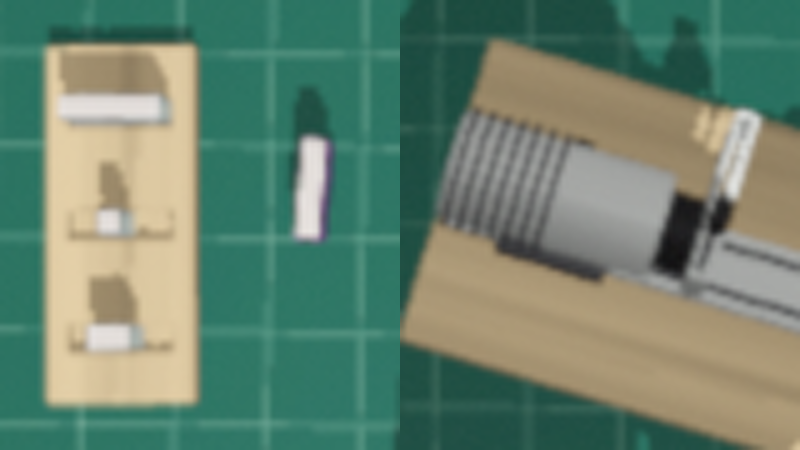

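The crop shows the longest cell's lid in the far pocket at crop (58–170, 94–123), which is full-image (244.8, 226.7). The purple block stands loose off the rack, so it's excluded. The shutter guide and its black tab are near (391,167). Next I move to a close wrist view over the shutter and gap.

```bash
cat >> h.py <<'E'
def delta(P,yaw,cur=None):
    s=r.get_state(); p,e=(s['tcp_pos'],s['eef_rot']) if cur is None else cur
    A=R.from_euler('xyz',e,degrees=True); B=R.from_euler('xyz',[180,0,yaw],degrees=True)
    print('shift mm',(A.inv().apply(np.array(P)-p)*1000).round(1),'turn',(A.inv()*B).as_rotvec().round(4))
E
python3 - <<'E'
from h import *
delta([.622,-.092,.25],-106,([.215,-.64,.227],[180,0,-161.39]))
E
```

```text
shift mm [-560.6  389.5  -23. ] turn [ 0.      0.     -0.9667]
```

Call:
carry_out(deltas=[[1, [0, 0, -23], [0, 0, 0]], [1, [-560, 390, -23], [0, 0, -0.967]], [1, [-560, 390, -23], [0, 0, -0.967]], [1, [-560, 390, -23], [0, 0, -0.967]], [1, [-560, 390, -23], [0, 0, -0.967]], [1, [-560, 390, -23], [0, 0, -0.967]], [1, [-560, 390, -23], [0, 0, -0.967]], [1, [-560, 390, -23], [0, 0, -0.967]], [1, [-560, 390, -23], [0, 0, -0.967]], [1, [-560, 390, -23], [0, 0, -0.967]], [1, [-560, 390, -23], [0, 0, -0.967]], [1, [-560, 390, -23], [0, 0, -0.967]]])

```text
time_s: 1.35
tcp_pos: [0.5436, -0.1958, 0.2497]
eef_rot: [-180.0, 0.0, -106.0]
contact_force: [1.6, -1.5, 0.6]
gripper_width: 0.0874
gripper_force: 0.0
```

Call:
carry_out(deltas=[[1, [-115, -42, 0], [0, 0, 0]], [1, [-115, -42, 0], [0, 0, 0]], [1, [-115, -42, 0], [0, 0, 0]], [1, [-115, -42, 0], [0, 0, 0]], [1, [-115, -42, 0], [0, 0, 0]], [1, [-115, -42, 0], [0, 0, 0]]])

```text
time_s: 1.95
tcp_pos: [0.6142, -0.0996, 0.2495]
eef_rot: [180.0, -0.0, -106.0]
contact_force: [0.6, 0.4, -0.5]
gripper_width: 0.0876
gripper_force: 0.0
```

Run:
```python
from h import *
import pickle
s=r.get_state();print(s['tcp_pos'],s['eef_rot'],abs(s['qd']).max())
c=r.get_calibration('wrist'); p,d=r.capture('wrist'); pickle.dump((c,p,d),open('w1.pkl','wb')); cv2.imwrite('pics/w1.png',p[:,:,::-1])
c=r.get_calibration('top'); p,d=r.capture('top'); pickle.dump((c,p,d),open('t1.pkl','wb'))
```

```text
[ 0.61422605 -0.09961433  0.24953995] [ 1.79980031e+02 -1.08863201e-02 -1.06028113e+02] 0.5921069522670428
```

View pics/w1.png

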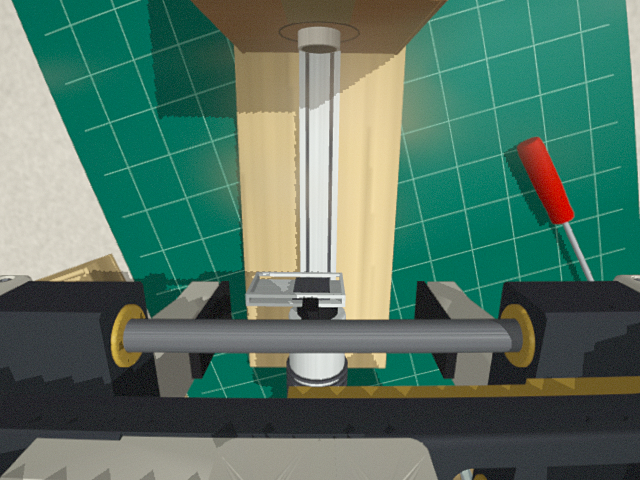

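The wrist view shows the rail running vertically (x 300–340), the entry tube at (320,38), the shutter frame at (248–343, 273–305) and the black tab at about (310,307). The screwdriver is on the right, which is the bench −y side. Next I measure the bench axis and the tab.

Run:
```python
from h import *
import pickle
c,p,d=pickle.load(open('w1.pkl','rb'))
v,u=np.mgrid[0:480,0:640]; uv=np.c_[u.ravel(),v.ravel()]
P=atdepth(c,uv,d.ravel()).reshape(480,640,3); ok=d>0
hsv=cv2.cvtColor(p,cv2.COLOR_RGB2HSV)
# rail top: z~.022
for z,rows in((.022,range(70,265,15)),):
  L=[];Rr=[]
  for y in rows:
    m=np.where(ok[y]&(abs(P[y,:,2]-.022)<.006)&(hsv[y,:,1]<40)&(u[y]>280)&(u[y]<360))[0]
    if len(m)>5: L.append((m.min(),y));Rr.append((m.max(),y))
  for n,q in(('L',L),('R',Rr)):
    Q=onz(c,q,z); a=cv2.fitLine(Q[:,:2].astype(np.float32),cv2.DIST_HUBER,0,.01,.01).ravel(); print(n,a[:2],a[2:],np.degrees(np.arctan2(a[1],a[0])), 'x=.6 -> y',a[3]+(0.6-a[2])*a[1]/a[0])
  print(L[:3],Rr[:3],np.median(P[100:260,312:325,2]))
# board edges z by depth
L=[];Rr=[]
for y in range(150,260,10):
    m=np.where(ok[y]&(hsv[y,:,0]<30)&(hsv[y,:,1]>50)&(u[y]>200)&(u[y]<420))[0]
    L.append((m.min(),y));Rr.append((m.max(),y))
for n,q in(('BL',L),('BR',Rr)):
    zb=np.median([P[y,x+(4 if n=='BL' else -4),2] for x,y in q])
    Q=onz(c,q,zb); a=cv2.fitLine(Q[:,:2].astype(np.float32),cv2.DIST_HUBER,0,.01,.01).ravel(); print(n,zb,a,np.degrees(np.arctan2(a[1],a[0])))
# tab
m=ok&(P[:,:,2]>.118)&(P[:,:,2]<.15)&(p.max(2)<70)&(v>260)&(v<325)&(u>240)&(u<350)
print(m.sum(),np.c_[u[m],v[m]].min(0) if m.any() else 0,np.c_[u[m],v[m]].max(0)); print(np.percentile(P[m],[5,50,95],axis=0).round(4))
m2=m&(P[:,:,2]>.140); print('top',m2.sum(),P[m2].min(0),P[m2].max(0),P[m2].mean(0))
# tube & box face
m=ok&(u>300)&(u<340)&(v>28)&(v<52); print('tube',np.percentile(P[m],[5,50,95],axis=0).round(4))
```

```text
L [0.28577211 0.9582976 ] [ 0.62515265 -0.14475752] 73.39499 x=.6 -> y -0.2291034
R [0.28870633 0.9574177 ] [ 0.5852668  -0.14126636] 73.219475 x=.6 -> y -0.092407644
[(np.int64(299), 70), (np.int64(299), 85), (np.int64(299), 100)] [(np.int64(339), 70), (np.int64(339), 85), (np.int64(339), 100)] 0.02231892425194304
BL 0.012739390328772193 [ 0.28571546  0.9583145   0.6959118  -0.13410157] 73.39838
BR 0.01193548714488829 [ 0.28972092  0.9571112   0.534237   -0.08487435] 73.158745
365 [301 298] [318 319]
[[ 0.6345 -0.0459  0.1217]
 [ 0.6405 -0.0435  0.1407]
 [ 0.6464 -0.038   0.145 ]]
top 191 [ 0.63377966 -0.04662102  0.14023761] [ 0.64859727 -0.03517405  0.14677018] [ 0.6409097  -0.04160275  0.14366476]
tube [[ 0.5609 -0.2482  0.0808]
 [ 0.5746 -0.2404  0.0986]
 [ 0.5876 -0.2341  0.1027]]
```

Run:
```python
from h import *
delta([.641,-.0415,.18],-106.7)
delta([.641,-.0415,.122],-106.7)
```

```text
shift mm [-63.5  -9.5  69.9] turn [-0.0002  0.0001  0.0111]
shift mm [-63.5  -9.5 127.9] turn [-0.0002  0.0001  0.0111]
```

Call:
carry_out(deltas=[[0.5, [-30, -5, 30], [0, 0, 0.011]], [0.5, [-63.5, -9.5, 60], [0, 0, 0.011]], [0.5, [-63.5, -9.5, 70], [0, 0, 0.011]], [0.5, [-63.5, -9.5, 70], [0, 0, 0.011]], [0.5, [-63.5, -9.5, 85], [0, 0, 0.011]], [0.5, [-63.5, -9.5, 100], [0, 0, 0.011]], [0.5, [-63.5, -9.5, 115], [0, 0, 0.011]], [0.5, [-63.5, -9.5, 127], [0, 0, 0.011]], [0.5, [-63.5, -9.5, 127], [0, 0, 0.011]], [0.5, [-63.5, -9.5, 127], [0, 0, 0.011]]], squeeze=6)

```text
time_s: 3.05
tcp_pos: [0.6418, -0.041, 0.1235]
eef_rot: [-179.9, 0.0, -106.6]
contact_force: [0.4, 0.6, 0.9]
gripper_width: 0.0444
gripper_force: 0.0
```

Call:
carry_out(deltas=[[0, [0, 0, 0], [0, 0, 0]], [0, [0, 0, 0], [0, 0, 0]], [0, [0, 0, 0], [0, 0, 0]], [0, [0, 0, 0], [0, 0, 0]], [0, [0, 0, 0], [0, 0, 0]], [0, [0, 0, 0], [0, 0, 0]]], squeeze=6)

```text
time_s: 3.65
tcp_pos: [0.6417, -0.0403, 0.1228]
eef_rot: [-180.0, 0.0, -106.6]
contact_force: [0.4, -0.6, 1.6]
gripper_width: 0.0142
gripper_force: 6.0
```

Gripped at 14.2 mm, which matches the tab. Now I slide it along bench +y (tool −y).

Call:
carry_out(deltas=[[0, [0, -6, 0], [0, 0, 0]], [0, [0, -12, 0], [0, 0, 0]], [0, [0, -18, 0], [0, 0, 0]], [0, [0, -24, 0], [0, 0, 0]], [0, [0, -29, 0], [0, 0, 0]], [0, [0, -33, 0], [0, 0, 0]], [0, [0, -33, 0], [0, 0, 0]], [0, [0, -33, 0], [0, 0, 0]]])

```text
time_s: 4.45
tcp_pos: [0.6717, -0.0498, 0.1219]
eef_rot: [179.8, -0.0, -106.6]
contact_force: [-6.2, 2.4, 4.3]
gripper_width: 0.0141
gripper_force: 6.0
```

Call:
carry_out(deltas=[[0, [0, -1, 0], [0, 0, 0]], [0, [0, -2, 0], [0, 0, 0]], [0, [0, -3, 0], [0, 0, 0]], [0, [0, -3, 0], [0, 0, 0]], [0, [0, -3, 0], [0, 0, 0]]])

```text
time_s: 4.95
tcp_pos: [0.6732, -0.0503, 0.1219]
eef_rot: [179.7, -0.1, -106.6]
contact_force: [-11.5, 4.2, 9.5]
gripper_width: 0.0171
gripper_force: 6.0
```

Call:
carry_out(deltas=[[0, [0, -1, 0], [0, 0, 0]], [0, [0, -1, 0], [0, 0, 0]], [0, [0, -1, 0], [0, 0, 0]]], squeeze=15)

```text
time_s: 5.25
tcp_pos: [0.672, -0.0501, 0.1218]
eef_rot: [179.5, -0.1, -106.7]
contact_force: [-17.3, 9.3, 13.8]
gripper_width: 0.0141
gripper_force: 15.0
```

Run:
```python
from h import *
import pickle
c=r.get_calibration('wrist'); p,d=r.capture('wrist'); pickle.dump((c,p,d),open('w2.pkl','wb'))
c2=r.get_calibration('top'); p2,d2=r.capture('top')
a=cv2.resize(p[200:400,220:420],(400,400),interpolation=cv2.INTER_CUBIC);b=cv2.resize(p2[140:220,340:420],(400,400),interpolation=cv2.INTER_CUBIC)
cv2.imwrite('pics/w2.png',np.hstack([a,b])[:,:,::-1])
```

```text
(no output)
```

View pics/w2.png

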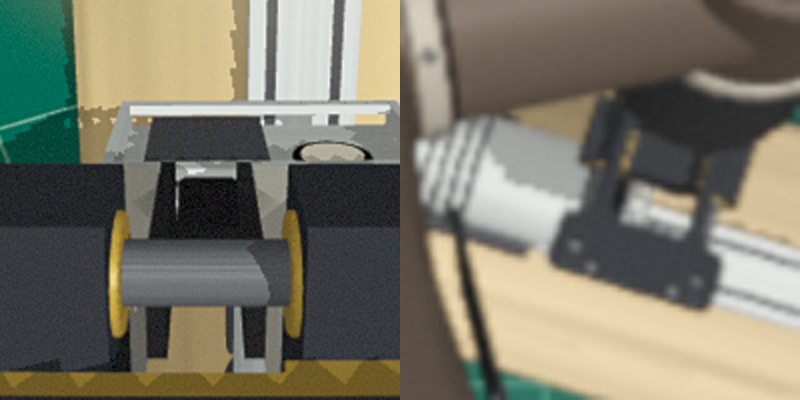

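With the fingers pushing ~20 N the tab no longer moves. Its lateral offset is 37 mm from the beam axis, and the round lens opening at (330,153) is now clear, so the shutter is at the stop. I release and rise.

Call:
carry_out(deltas=[[0.5, [0, 3, 0], [0, 0, 0]], [0.5, [0, 3, 0], [0, 0, 0]], [0.5, [0, 3, 0], [0, 0, 0]], [0.5, [0, 3, 0], [0, 0, 0]], [0.5, [0, 3, -30], [0, 0, 0]], [0.5, [0, 3, -80], [0, 0, 0]], [0.5, [0, 3, -128], [0, 0, 0]], [0.5, [0, 3, -128], [0, 0, 0]]])

```text
time_s: 6.15
tcp_pos: [0.6778, -0.0506, 0.2591]
eef_rot: [-179.3, 0.2, -106.6]
contact_force: [0.9, -0.8, -0.5]
gripper_width: 0.044
gripper_force: 0.0
```

Run:
```python
from h import *
s=r.get_state();print(s['tcp_pos'],s['eef_rot'],s['contact_force'])
delta([.50,.34,.25],-90)
delta([.525,.39,.22],-90)
```

```text
[ 0.6778467  -0.05063276  0.25912686] [-179.30009048    0.1966623  -106.58539513] [ 0.92765183 -0.75106042 -0.51856101]
shift mm [-323.6  282.1    6.8] turn [-0.0126  0.0016 -0.2895]
shift mm [-378.5  272.7   37.1] turn [-0.0126  0.0016 -0.2895]
```

Call:
carry_out(deltas=[[0.5, [-325, 265, 7], [0, 0, -0.29]], [0.5, [-325, 265, 7], [0, 0, -0.29]], [0.5, [-325, 265, 7], [0, 0, -0.29]], [0.5, [-325, 265, 7], [0, 0, -0.29]], [0.5, [-325, 265, 7], [0, 0, -0.29]], [0.5, [-325, 265, 7], [0, 0, -0.29]], [0.5, [-325, 265, 7], [0, 0, -0.29]], [0.5, [-325, 265, 7], [0, 0, -0.29]], [0.5, [-325, 265, 7], [0, 0, -0.29]], [0.5, [-325, 265, 7], [0, 0, -0.29]], [0.5, [-325, 265, 7], [0, 0, -0.29]], [0.5, [-325, 265, 7], [0, 0, -0.29]]])

```text
time_s: 7.35
tcp_pos: [0.5135, 0.3362, 0.2435]
eef_rot: [-180.0, -0.0, -90.1]
contact_force: [0.6, -0.1, 0.5]
gripper_width: 0.0436
gripper_force: 0.0
```

Run:
```python
from h import *
import pickle
s=r.get_state();print(s['tcp_pos'],s['eef_rot'],abs(s['qd']).max())
c=r.get_calibration('wrist'); p,d=r.capture('wrist'); pickle.dump((c,p,d),open('w3.pkl','wb')); cv2.imwrite('pics/w3.png',p[:,:,::-1])
```

```text
[0.51354493 0.33622512 0.24354895] [-1.79998307e+02 -8.67506432e-03 -9.00561294e+01] 0.4433790296497504
```

View pics/w3.png

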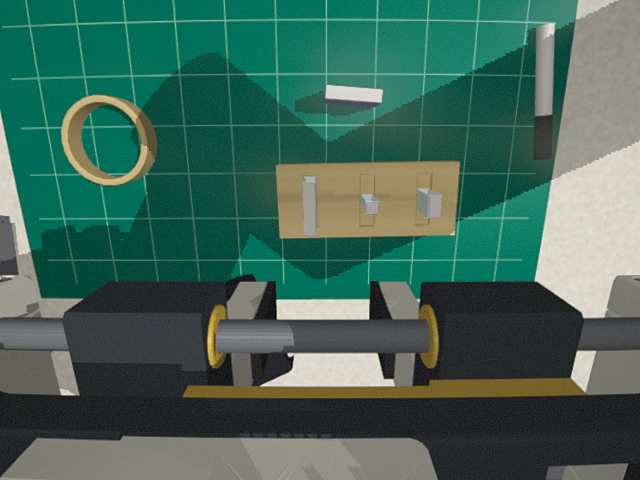

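The view shows the rack at (278–459, 163–237) with the longest cell at (303–317, 178–235) in its left pocket. The shorter cells are at (369,205) and (428,203), the purple block at (354,96) and the tape at (108,140).

Run:
```python
from h import *
import pickle
c,p,d=pickle.load(open('w3.pkl','rb'))
v,u=np.mgrid[0:480,0:640]
P=atdepth(c,np.c_[u.ravel(),v.ravel()],d.ravel()).reshape(480,640,3)
hsv=cv2.cvtColor(p,cv2.COLOR_RGB2HSV)
box=(u>290)&(u<340)&(v>165)&(v<245)
print('z pct',np.percentile(P[box][:,2],[5,50,90,97,99.5]).round(4))
for name,m in(('depth',box&(P[:,:,2]>.052)),('grey',box&(hsv[:,:,1]<45)&(p.min(2)>110))):
    m=cv2.morphologyEx(m.astype(np.uint8),cv2.MORPH_OPEN,np.ones((3,3)))
    cs=max(cv2.findContours(m,cv2.RETR_EXTERNAL,cv2.CHAIN_APPROX_NONE)[0],key=cv2.contourArea)
    rc=cv2.minAreaRect(onz(c,cs.reshape(-1,2),.061)[:,:2].astype(np.float32)*1000)
    print(name,m.sum(),cv2.boundingRect(cs),rc,'meanZ',P[m>0][:,2].mean())
rk=((hsv[:,:,0]<30)&(hsv[:,:,1]>60)&(u>260)&(u<470)&(v>150)&(v<245)).astype(np.uint8)
cs=max(cv2.findContours(rk,cv2.RETR_EXTERNAL,cv2.CHAIN_APPROX_NONE)[0],key=cv2.contourArea)
print('rack',cv2.minAreaRect(onz(c,cs.reshape(-1,2),.02)[:,:2].astype(np.float32)*1000))
cv2.imwrite('pics/c3.png',cv2.resize(p[155:245,270:470],None,fx=4,fy=4,interpolation=cv2.INTER_CUBIC)[:,:,::-1])
```

```text
z pct [0.0014 0.0205 0.0611 0.062  0.402 ]
depth 725 (302, 181, 15, 55) ((525.4254150390625, 328.6240539550781), (12.45885944366455, 52.304351806640625), 1.0506452322006226) meanZ 0.06366682742434039
grey 790 (302, 176, 15, 60) ((525.269287109375, 326.3329772949219), (12.602907180786133, 56.850830078125), 1.133064866065979) meanZ 0.06103596753666306
rack ((465.4317932128906, 327.5057678222656), (190.40345764160156, 79.26463317871094), 1.0312739610671997)
```

View pics/c3.png

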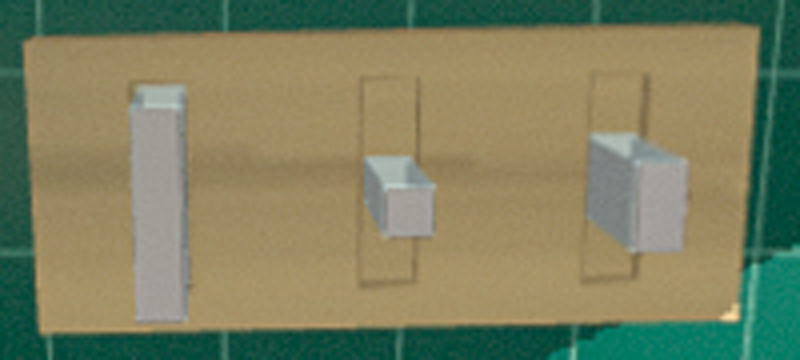

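The lid measures 12.5 × 52.3 mm, centred at (0.5254, 0.3286) with the top at z ≈ 0.061. It also agrees with the rack fit, so this is cell50 and the choice is confirmed.

Run:
```python
from h import *
delta([.5254,.3286,.11],-88.95)
```

```text
shift mm [  7.4 -11.8 133.6] turn [-0.     -0.0001 -0.0197]
```

Call:
carry_out(deltas=[[0.4, [7.5, -12, 30], [0, 0, -0.0195]], [0.4, [7.5, -12, 75], [0, 0, -0.0195]], [0.4, [7.5, -12, 110], [0, 0, -0.0195]], [0.4, [7.5, -12, 133], [0, 0, -0.0195]], [0.4, [7.5, -12, 133], [0, 0, -0.0195]], [0.4, [7.5, -12, 133], [0, 0, -0.0195]], [0.4, [7.5, -12, 133], [0, 0, -0.0195]], [0.4, [7.5, -12, 133], [0, 0, -0.0195]]], squeeze=10)

```text
time_s: 8.2
tcp_pos: [0.5259, 0.3302, 0.1124]
eef_rot: [-179.9, 0.1, -88.9]
contact_force: [0.3, -0.3, 0.0]
gripper_width: 0.0351
gripper_force: 0.0
```

Run:
```python
from h import *
print(r.get_state()['tcp_pos'],r.get_state()['eef_rot'])
delta([.5254,.3286,.027],-88.95)
```

```text
[0.52590836 0.3301819  0.11244981] [-1.79876859e+02  1.20386773e-01 -8.88876444e+01]
shift mm [ 1.8  0.7 85.4] turn [-0.0021  0.0021  0.0011]
```

Call:
carry_out(deltas=[[0.4, [1.5, 0.5, 20], [0, 0, 0]], [0.4, [1.5, 0.5, 40], [0, 0, 0]], [0.4, [1.5, 0.5, 60], [0, 0, 0]], [0.4, [1.5, 0.5, 75], [0, 0, 0]], [0.4, [1.5, 0.5, 83], [0, 0, 0]], [0.4, [1.5, 0.5, 83], [0, 0, 0]], [0.4, [1.5, 0.5, 83], [0, 0, 0]], [0.4, [1.5, 0.5, 83], [0, 0, 0]]])

```text
time_s: 9.0
tcp_pos: [0.5252, 0.3287, 0.0288]
eef_rot: [-179.9, 0.1, -88.9]
contact_force: [0.8, -0.9, 0.6]
gripper_width: 0.0352
gripper_force: 0.0
```

Call:
carry_out(deltas=[[0, [0, 0, 0], [0, 0, 0]], [0, [0, 0, 0], [0, 0, 0]], [0, [0, 0, 0], [0, 0, 0]], [0, [0, 0, 0], [0, 0, 0]], [0, [0, 0, 0], [0, 0, 0]], [0, [0, 0, 0], [0, 0, 0]]], squeeze=12)

```text
time_s: 9.6
tcp_pos: [0.5251, 0.3283, 0.0278]
eef_rot: [-180.0, 0.0, -88.9]
contact_force: [2.7, -0.9, -0.3]
gripper_width: 0.0124
gripper_force: 12.0
```

Run:
```python
from h import *
s=r.get_state();print(s['tcp_pos'],s['eef_rot'],s['contact_force'],s['gripper_width'])
```

```text
[0.52509394 0.32833063 0.02781634] [-1.79952514e+02  2.42506046e-02 -8.88749538e+01] [ 2.70081272 -0.85838891 -0.2792622 ] 0.012383669340185083
```

Call:
carry_out(deltas=[[0, [0, 0, -4], [0, 0, 0]], [0, [0, 0, -10], [0, 0, 0]], [0, [0, 0, -18], [0, 0, 0]], [0, [0, 0, -28], [0, 0, 0]], [0, [0, 0, -45], [0, 0, 0]], [0, [0, 0, -70], [0, 0, 0]], [0, [0, 0, -100], [0, 0, 0]], [0, [0, 0, -130], [0, 0, 0]], [0, [0, 0, -160], [0, 0, 0]], [0, [0, 0, -185], [0, 0, 0]], [0, [0, 0, -185], [0, 0, 0]], [0, [0, 0, -185], [0, 0, 0]]])

```text
time_s: 10.8
tcp_pos: [0.5242, 0.3281, 0.2135]
eef_rot: [-180.0, 0.1, -88.9]
contact_force: [-0.9, -0.6, -1.4]
gripper_width: 0.0123
gripper_force: 12.0
```

Run:
```python
from h import *
s=r.get_state();print(s['tcp_pos'],s['eef_rot'],s['contact_force'],s['gripper_width'])
delta([.6043,-.1459,.21],-106.7)
```

```text
[0.52421964 0.32814747 0.21354263] [-1.79972080e+02  7.74578866e-02 -8.88856175e+01] [-0.9316773  -0.63820452 -1.43729616] 0.012263489719711423
shift mm [475.5 -70.8   2.9] turn [-3.000e-04  1.400e-03  3.109e-01]
```

Call:
carry_out(deltas=[[0, [20, -3, 0], [0, 0, 0.01]], [0, [55, -8, 0], [0, 0, 0.04]], [0, [100, -15, 0], [0, 0, 0.07]], [0, [145, -22, 0], [0, 0, 0.1]], [0, [190, -28, 0], [0, 0, 0.13]], [0, [235, -35, 0], [0, 0, 0.16]], [0, [280, -42, 0], [0, 0, 0.19]], [0, [325, -48, 0], [0, 0, 0.22]], [0, [370, -55, 0], [0, 0, 0.25]], [0, [410, -61, 0], [0, 0, 0.28]], [0, [440, -66, 0], [0, 0, 0.3]], [0, [460, -69, 0], [0, 0, 0.311]]])

```text
time_s: 12.0
tcp_pos: [0.6013, -0.1333, 0.2111]
eef_rot: [179.8, -0.1, -106.9]
contact_force: [1.0, 0.7, -0.1]
gripper_width: 0.0124
gripper_force: 12.0
```

Call:
carry_out(deltas=[[0, [10, 0, 0], [0, 0, 0]], [0, [15, 0, 0], [0, 0, 0]], [0, [15, 0, 0], [0, 0, 0]], [0, [15, 0, 0], [0, 0, 0]], [0, [15, 0, 0], [0, 0, 0]], [0, [15, 0, 0], [0, 0, 0]]])

```text
time_s: 12.6
tcp_pos: [0.5983, -0.144, 0.2127]
eef_rot: [-180.0, 0.0, -106.6]
contact_force: [-0.1, 0.1, -0.6]
gripper_width: 0.0122
gripper_force: 12.0
```

Run:
```python
from h import *
import pickle
s=r.get_state();print(s['tcp_pos'],s['eef_rot'],s['gripper_width'])
delta([.6043,-.1459,.0785],-106.7)
S={}
for n in('wrist','scene'):
    c=r.get_calibration(n); p,d=r.capture(n); S[n]=(c,p,d)
pickle.dump(S,open('w4.pkl','wb'))
c,p,d=S['scene']
q=proj(c,s['tcp_pos'])[0].astype(int);print(q)
a=cv2.resize(p[q[1]-60:q[1]+60,q[0]-60:q[0]+60],(400,400),interpolation=cv2.INTER_CUBIC)
cv2.imwrite('pics/w4.png',np.hstack([cv2.resize(S['wrist'][1][200:480,180:460],(400,400)),a])[:,:,::-1])
```

```text
[ 0.59833131 -0.1440374   0.2127257 ] [-1.79987149e+02  8.68143431e-03 -1.06638223e+02] 0.012239352756037564
shift mm [ 1.000e-01 -6.200e+00  1.342e+02] turn [-0.0002  0.0002  0.0011]
[224 277]
```

View pics/w4.png

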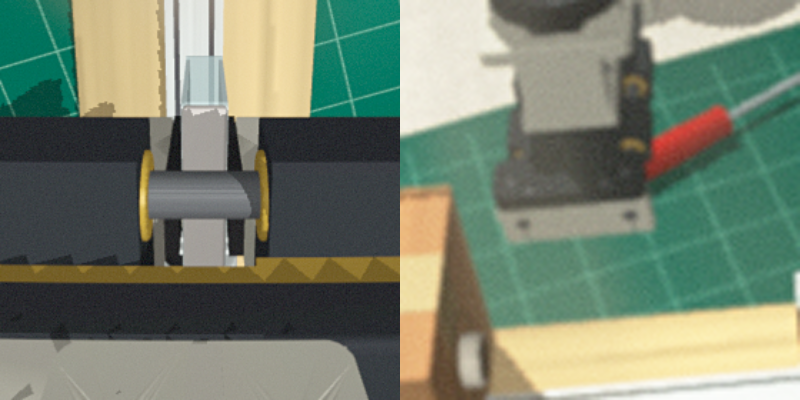

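The cell is in the grip. Its near (+x) window shows at crop (182–228, 57–108). Next I compare this with the projection predicted for an unrotated, unslipped cell.

Run:
```python
from h import *
import pickle
c,p,d=pickle.load(open('w4.pkl','rb'))['wrist']
T=np.array([.59833,-.14404,.21273]);A=R.from_euler('xyz',[180,0,-106.64],degrees=True)
for n,z in(('lid top',-33.2),('bottom',15.8)):
    print(n,proj(c,T+A.apply(np.array([[x,y,z] for x in(25.9,26.6) for y in(-6.2,6.2)])/1000)).round(1).tolist())
g=cv2.cvtColor(p,cv2.COLOR_RGB2GRAY).astype(int)
print('col323',[(v,g[v,316:330].mean().round(0),d[v,323].round(3)) for v in range(230,284,2)])
print('row270',g[270,296:350:2].tolist()); print('row246',g[246,296:350:2].tolist())
```

```text
lid top [[302.9, 273.0], [336.7, 273.0], [302.9, 271.2], [336.7, 271.2]]
bottom [[308.1, 237.2], [333.1, 237.2], [308.1, 235.9], [333.1, 235.8]]
col323 [(230, np.float64(197.0), np.float32(0.36)), (232, np.float64(196.0), np.float32(0.36)), (234, np.float64(196.0), np.float32(0.361)), (236, np.float64(196.0), np.float32(0.362)), (238, np.float64(197.0), np.float32(0.361)), (240, np.float64(194.0), np.float32(0.179)), (242, np.float64(194.0), np.float32(0.174)), (244, np.float64(195.0), np.float32(0.173)), (246, np.float64(195.0), np.float32(0.168)), (248, np.float64(195.0), np.float32(0.165)), (250, np.float64(195.0), np.float32(0.164)), (252, np.float64(195.0), np.float32(0.159)), (254, np.float64(195.0), np.float32(0.157)), (256, np.float64(195.0), np.float32(0.155)), (258, np.float64(194.0), np.float32(0.15)), (260, np.float64(194.0), np.float32(0.148)), (262, np.float64(195.0), np.float32(0.146)), (264, np.float64(194.0), np.float32(0.144)), (266, np.float64(194.0), np.float32(0.142)), (268, np.float64(195.0), np.float32(0.14)), (270, np.float64(194.0), np.float32(0.138)), (272, np.float64(220.0), np.float32(0.138)), (274, np.float64(161.0), np.float32(0.136)), (276, np.float64(214.0), np.float32(0.135)), (278, np.float64(196.0), np.float32(0.134)), (280, np.float64(164.0), np.float32(0.133)), (282, np.float64(161.0), np.float32(0.134))]
row270 [191, 230, 232, 185, 83, 200, 166, 163, 138, 205, 202, 200, 202, 204, 202, 175, 173, 200, 198, 146, 163, 165, 211, 210, 213, 215, 215]
row246 [232, 232, 235, 133, 83, 237, 233, 168, 163, 204, 203, 202, 202, 204, 204, 175, 173, 204, 205, 161, 196, 212, 210, 209, 213, 214, 215]
```

The cell is untilted and at the expected height. The ~1.1 mm lateral offset is a camera bias, which also explains the open tab reading 37.3 instead of 36. So I correct the beam line by +1.1 mm and descend.

Call:
carry_out(deltas=[[0, [0, -4, 10], [0, 0, 0]], [0, [0, -7.3, 30], [0, 0, 0.001]], [0, [0, -7.3, 55], [0, 0, 0.001]], [0, [0, -7.3, 80], [0, 0, 0.001]], [0, [0, -7.3, 100], [0, 0, 0.001]], [0, [0, -7.3, 115], [0, 0, 0.001]], [0, [0, -7.3, 125], [0, 0, 0.001]], [0, [0, -7.3, 131], [0, 0, 0.001]], [0, [0, -7.3, 134], [0, 0, 0.001]], [0, [0, -7.3, 134], [0, 0, 0.001]], [0, [0, -7.3, 134], [0, 0, 0.001]], [0, [0, -7.3, 134], [0, 0, 0.001]]])

```text
time_s: 13.9
tcp_pos: [0.6057, -0.1469, 0.0793]
eef_rot: [-179.9, 0.0, -106.8]
contact_force: [-0.1, 0.6, -1.0]
gripper_width: 0.0123
gripper_force: 12.0
```

Call:
carry_out(deltas=[[0, [0, 0, 0], [0, 0, 0]], [0, [0, 0, 0], [0, 0, 0]], [0, [0, 0, 0], [0, 0, 0]], [0, [0, 0, 0], [0, 0, 0]], [0, [0, 0, 0], [0, 0, 0]]])

```text
time_s: 14.4
tcp_pos: [0.6052, -0.1469, 0.0786]
eef_rot: [-180.0, 0.0, -106.8]
contact_force: [0.5, -0.0, -0.1]
gripper_width: 0.0124
gripper_force: 12.0
```

Run:
```python
from h import *
import pickle
s=r.get_state();print(s['tcp_pos'],s['eef_rot'],s['contact_force'],s['gripper_width'],abs(s['qd']).max())
delta([.6054,-.1462,.0783],-106.7)
S={}
for n in('wrist','scene','top'):
    c=r.get_calibration(n); p,d=r.capture(n); S[n]=(c,p,d)
pickle.dump(S,open('w5.pkl','wb'))
c,p,d=S['scene']; a=cv2.resize(p[230:400,160:360],(400,340),interpolation=cv2.INTER_CUBIC)
cv2.imwrite('pics/w5.png',np.hstack([cv2.resize(S['wrist'][1][0:340,120:520],(400,340)),a])[:,:,::-1])
```

```text
[ 0.60522293 -0.14691047  0.07857898] [-1.79999687e+02  1.25291669e-03 -1.06760793e+02] [ 0.49294676 -0.04747875 -0.13750199] 0.012435797101279136 0.1486304529463812
shift mm [-0.7  0.   0.3] turn [-0.      0.     -0.0011]
```

View pics/w5.png

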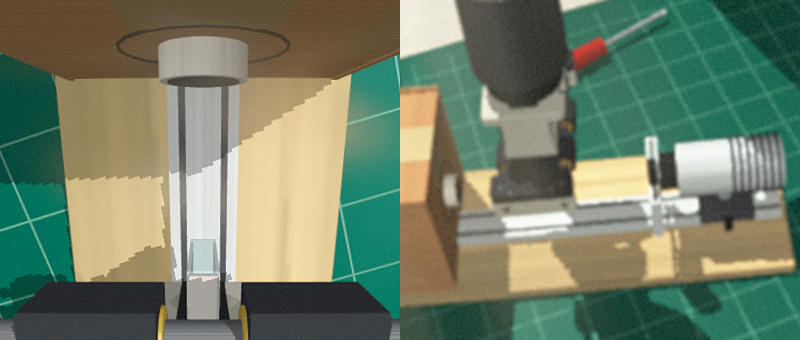

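The cell (crop u ≈ 204), the entry tube (204) and the rail centre (204) line up, so the cell sits on the beam line between the shutter and the box. Last check: the shutter tab is still at its stop.

Run:
```python
from h import *
import pickle
S=pickle.load(open('w5.pkl','rb'))
O=np.array([.6054,-.1462,0]);e=np.array([-.2875,-.9578,0]);n=np.array([.9578,-.2875,0])
for k in('scene','top'):
    c,p,d=S[k]; v,u=np.mgrid[0:480,0:640]
    P=atdepth(c,np.c_[u.ravel(),v.ravel()],d.ravel()).reshape(480,640,3); B=np.stack([(P-O)@e,(P-O)@n,P[:,:,2]],-1)
    m=(d>0)&(abs(B[:,:,0]+.11)<.016)&(B[:,:,2]>.122)&(B[:,:,2]<.15)&(abs(B[:,:,1])<.07)
    print(k,m.sum(),np.percentile(B[m],[5,50,95],axis=0).round(4) if m.sum() else '', p[m].mean(0) if m.sum() else '')
    if k=='scene': q=proj(c,O-.11*e+.036*n+[0,0,.14])[0].astype(int);print(q)
c,p,d=S['scene']; x,y=q
cv2.imwrite('pics/w6.png',cv2.resize(p[y-40:y+60,x-50:x+50],(500,500),interpolation=cv2.INTER_CUBIC)[:,:,::-1])
```

```text
scene 65 [[-0.1163  0.031   0.1239]
 [-0.1117  0.0415  0.1418]
 [-0.1072  0.0442  0.1462]] [97.21538462 93.23076923 80.01538462]
[284 313]
top 0
```

View pics/w6.png

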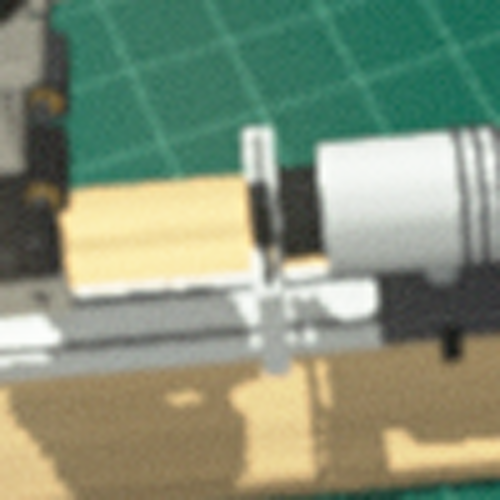

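The tab sits at lateral 31–44 mm: its outer face at 43 mm is 36 + 7, so the shutter is fully open. The cell is on the beam to within 1 mm, so I hand the job in.

```bash
python3 -c "
from h import *
s=r.get_state();print(s['time_s'],s['tcp_pos'],s['gripper_width'],s['gripper_force']);print(r.close_job())"
```

```text
14.55 [ 0.60521367 -0.14693062  0.07854777] 0.012536224603956793 11.995200365781784
the job is handed in; nothing more can be done
None
```

I handed the job in at 14.55 s: the shutter is open at its stop, and cell50 is held by its frosted sides, upright and still, on the beam midway between shutter and box (within about 1 mm by my measurements); I didn't re-image the rack, tape roll, glasses or glue gun at the end, but no unexpected contact showed.

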